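# Pack the leather mauls in their case

### The job

Open the wooden case's lid until it stands about upright, take the orange thread spool out and stand it in the blue dish, and lay every maul that is on the table flat on the floor of the case beside the others, lengthwise from hinge to handle side, heads either way. Pick up each maul at its balance point so that it carries level, and lay it down without dropping it; when all are in, fold the lid fully shut, let go, and leave the other things on the table alone.

Things in the scene. Friction and masses are not known exactly. Their poses are not given: they have to be found in the camera images.
- case: open-topped wooden case fixed to the table, 196 mm (x) by 282 mm (y) outside, walls 6 mm, rim 52 mm high, inner floor 6 mm above the table; inside 184 x 270 mm, no dividers. Origin under its centre on the table; its x points from the handle side to the hinge side. It cannot move.
- lid (a joint): angle of the case's lid (rad): 0 = shut, 1.57 = upright, stops at 1.8. Stiff friction hinge that stays where it is left (needs about 1 to 3 N at the bar). The lid is a green-topped wooden panel 8 mm thick covering the case, hinged along the far (+x of the case) rim; it opens upward and away from the robot.
- lid_hinge (a point): middle of the hinge axis, which lies along the case's y, 56 mm above the table; axes as the case's, fixed to the case
- lid_bar (a point): middle of the lid's brass handle bar: a round bar 12 mm in diameter, 120 mm long, parallel to the hinge, 45 mm out beyond the lid's front edge and 241 mm from the hinge axis, in the plane of the lid, held by two posts 56 mm either side of this point. Moves with the lid.
- spool: orange thread spool, a cylinder 42 mm in diameter and 40 mm high, with wooden flanges, 50 g; starts standing inside the case. Origin under its centre, z up through its axis.
- tray: shallow round blue dish fixed to the table, 140 mm across, 16 mm high, wall 4 mm, sloping sides; flat floor 5 mm above the table and about 86 mm across. Origin under its centre on the table.
- maul_brass1: brass-headed maul, about 360 g; may be absent. 160 mm long: head 40 x 40 x 30 mm, round wooden handle 24 mm thick, brass end cap 40 x 40 x 12 mm. Lies level on head and cap, axis 20 mm up, handle 8 mm clear of the table. Origin on the axis at mid length; x points along it to the heavy head (head at x = 50 to 80 mm, cap at -80 to -68). Balances at x = +29 mm, on the handle 21 mm behind the head.
- maul_brass2: brass-headed maul, about 360 g; may be absent. 160 mm long: head 40 x 40 x 30 mm, round wooden handle 24 mm thick, brass end cap 40 x 40 x 12 mm. Lies level on head and cap, axis 20 mm up, handle 8 mm clear of the table. Origin on the axis at mid length; x points along it to the heavy head (head at x = 50 to 80 mm, cap at -80 to -68). Balances at x = +29 mm, on the handle 21 mm behind the head.
- maul_black1: black plastic-headed maul, about 280 g; may be absent. 160 mm long: head 40 x 40 x 30 mm, round wooden handle 24 mm thick, brass end cap 40 x 40 x 12 mm. Lies level on head and cap, axis 20 mm up, handle 8 mm clear of the table. Origin on the axis at mid length; x points along it to the heavy head (head at x = 50 to 80 mm, cap at -80 to -68). Balances at x = +19 mm, on the handle 31 mm behind the head.
- maul_black2: black plastic-headed maul, about 280 g; may be absent. 160 mm long: head 40 x 40 x 30 mm, round wooden handle 24 mm thick, brass end cap 40 x 40 x 12 mm. Lies level on head and cap, axis 20 mm up, handle 8 mm clear of the table. Origin on the axis at mid length; x points along it to the heavy head (head at x = 50 to 80 mm, cap at -80 to -68). Balances at x = +19 mm, on the handle 31 mm behind the head.
- scissors: scissors with light-blue plastic handles, 170 mm long, 12 mm high, lying flat; origin under the centre. Leave it alone.
- pompom: brown fluffy ball ornament 68 mm across; origin under its centre. Leave it alone.
- discs: two dark-brown leather discs in a pile, 90 mm across, 18 mm high; origin under the centre. Leave it alone.
- spool_spare: dark-brown thread spool like the orange one, standing on the table; not part of the job. Leave it alone.
- weight: polished steel bar 120 x 40 x 25 mm; origin under the centre. Leave it alone.
- strap_coil: dark-brown coiled strap, a ring 90 mm across and 22 mm high; origin under the centre. Leave it alone.
There are look-alikes about, which are no part of the job. What is shaped like the maul_black1 but turquoise is not meant.

How it is judged:
By the outcome, as a careful person would: the job done as asked, in the order asked, and still so for the second after the job is handed in, with the robot touching nothing.
Of maul_brass1, maul_brass2, maul_black1, maul_black2 only 3 to 4 are there at a start; the rules pass over those that are not, and their reading is None.
At some moment in a run one of maul_brass1, maul_brass2, maul_black1, maul_black2 may be knocked a few centimetres aside while the robot is not near it.
It also fails if it takes over 210 s, if anything falls off the work surface, if the arm or the gripper's body presses on something with over 40 N, if the wrist force passes 120 N, or if a joint passes its speed limit or range.

### The arm

A 7-joint arm with a two-finger parallel gripper is mounted at the origin on the work surface. World frame = base frame: x ahead of the robot, y to its left, z up, the work surface at z = 0. Lengths are in m, angles in rad, forces in N, time in s.
With the tool pointing down it reaches from about 0.425 to 0.875 m from the base axis. Payload 4.7 kg.
Tool frame: the origin (TCP) lies at the very end of the fingers, on their centre line; the grasp point (between the pads) lies 19 mm behind it; z points along the fingers, y is the line along which they close (so a half turn about z gives the same grasp; the last joint's range is limited). The gripper opens to 85 mm and grips with 20 to 120 N. Pads are 22 mm wide; open, the fingers measure 114 mm over their backs; the gripper's body (76 mm by 85 mm) begins 54 mm behind the grasp point. The pads swing forward as they close: fully open they stand 13 mm farther back than shut.
Start: joints at [-1.245, 0.321, -0.07, 1.45, 0.023, 1.371, -0.057], TCP at [0.199, 0.619, 0.231] pointing down, gripper open.
Joint ranges: [-2.86, 2.86], [-0.3, 2.09], [-1.38, 1.24], [0.06, 2.45], [-1.56, 4.7], [0.09, 2.05], [-2.69, 2.69]. Speed limits (rad/s): [2.57, 2.57, 3.14, 3.14, 3.14, 3.14, 3.14].

### API

Orientations are given as a unit quaternion [x, y, z, w].
In Python, from rig import robot, cams gives the robot as it stands.
- The arm moves only by the tool carry_out, never from a script. Its argument "series" is a list of rows, each a list of 3 entries, a list of its own where there are three numbers: the shift along the tool's x, y, z in mm, then the turn, a rotation vector about the tool's x, y, z in degrees, then the opening, from 0 (shut) to 1 (fully open). In form: [[[tx, ty, tz], [wx, wy, wz], grip], ...]. A call has 1 to 12 rows; each row shifts and turns the commanded pose from where the row before left it, along the tool's axes as they then stand; what a row does not reach is not made up. A row lasts 1/10 s, in which the tool goes at most 50 mm and 8.59 degrees, less where a joint would pass 70% of its speed; a pose out of reach is approached as far as the arm can. A call is refused whole if a number of a shift passes 50 or a number of a turn 8.59, either way. A call with a gripper value outside its range is refused whole. The fingers move at their own pace and stop on an object; "force" is the grip in N (left out, the last holds). Time passes only in rows, so rows that do not move let the fingers close. It gives the time, the measured TCP pose, the force, the opening and the grip force at its end, in the units of the state.
- robot.read_state(): the state, without advancing time (a new reading comes with each control period).
- cams.get_image(name): name is "side" or "top"; returns (picture, depth): 420x560x3 uint8, red, green, blue; 420x560 float32, m along the optical axis (not along the pixel's ray), 0 where there is no reading.
- cams.calibration(name): a dict with "fx", "fy", "cx", "cy" (pixels), "R" (3x3) and "t" (3): a world point X has camera coordinates R X + t. Camera axes: x right, y down, z forward; pixel columns grow to the right and rows downward; lengths in m; the calibration is good to about 2 mm. A picture is of the moment at which its call begins. calibration takes no time and is no camera call.
- robot.sign_off(): hands the job in; it is judged then, once.
The state is a dict: "t": time; "joint_pos": joint angles; "joint_vel": joint speeds; "tau": joint torques, N m; "ee_pos": TCP position; "orientation": TCP orientation; "ft_force": force on the tool from outside, world axes, zero at the start; "torque": the same for the moment, N m; "width": opening from 0.0 (shut) to 1.0 (fully open); "grasp_force": force on a finger pad.
Only numpy, scipy, OpenCV 4.12 (cv2) and the standard library are available. Lean on these libraries where they do the work, as an engineer would, in place of code of your own. Each camera call takes 0.05 s, during which the arm holds its last target. There are 200 camera calls.

## Working session

There is one attempt and no reset: what is moved stays moved. The work goes in short steps, Python scripts to look and compute and a tool call to move; the robot and the scene stay as the last step left them, time stands still between calls to the robot, and variables do not carry over. Pictures are saved under pics/ and viewed, at most 14 in all, crops included, and the job is handed in when it is done.

Besides the shell and the picture viewer there is one more tool, called after "Emit:" as a command line: name --argument value ..., lists and objects as JSON in quotes. carry_out: Moves the arm, as the interface text tells. Its arguments: {"type":"object","properties":{"series":{"type":"array","items":{"type":"array"}},"force":{"type":"number"}},"required":["series"]}

```bash
ls; mkdir -p pics
cat > h.py <<'E'
import numpy as np,cv2
from rig import robot,cams
def shot(n,f=None):
    p,d=cams.get_image(n)
    if f: cv2.imwrite('pics/'+f,p[:,:,::-1])
    return p,d
def world(n,d):
    c=cams.calibration(n);v,u=np.mgrid[:d.shape[0],:d.shape[1]]
    X=np.stack([(u-c['cx'])/c['fx']*d,(v-c['cy'])/c['fy']*d,d],-1)
    W=(X-np.array(c['t']))@np.array(c['R']); W[d==0]=np.nan
    return W
E
python3 - <<'E'
from h import *
for n in('top','side'):
    p,d=shot(n,n+'0.png'); np.save(n+'0.npy',world(n,d)); np.save(n+'0p.npy',p)
    c=cams.calibration(n); print(n,-np.array(c['R']).T@c['t'])
s=robot.read_state();print(s)
E
```

```text
pics
top [0.2800992  0.04956243 1.69346374]
side [ 0.4662972  -1.21078898  1.07980434]
{'t': 0.1, 'joint_pos': array([-1.24486048,  0.3217253 , -0.07009198,  1.45156538,  0.02260014,
        1.37080141, -0.05686621]), 'joint_vel': array([-0.00134302, -0.0021256 ,  0.00061553, -0.00290448, -0.00077661,
        0.00031773,  0.00083804]), 'tau': array([-4.29000565e-04, -4.94877291e+01, -3.84168047e-01, -3.15211380e+01,
        1.30479698e-02,  7.43606564e-03, -7.52553774e-06]), 'ee_pos': array([0.19931613, 0.6181747 , 0.23034202]), 'orientation': array([ 1.55252900e-01,  9.87874387e-01, -8.51811473e-04, -8.72093396e-05]), 'ft_force': array([ 0.01550345, -0.08240368, -0.01232499]), 'torque': array([-0.03409823,  0.00115529,  0.01763038]), 'grasp_force': 0.0, 'width': 0.9986708759667258}
```

View pics/top0.png

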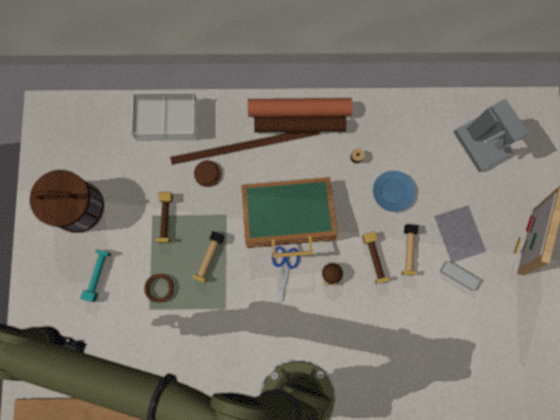

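View pics/side0.png

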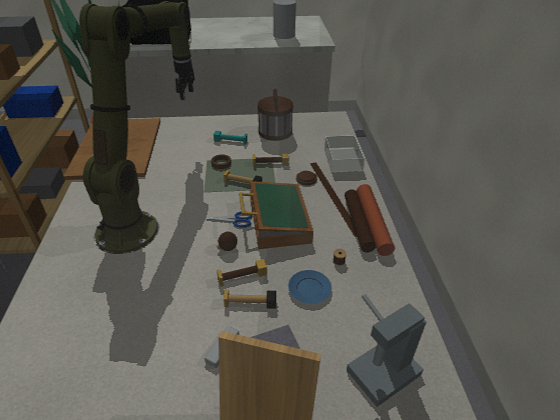

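The top view shows the case at (290,212), with its bar near (292,253). The dish is at (394,191). Four mauls: brass at (165,218) and (375,258), black at (209,257) and (411,250). The scissors lie under the bar at (285,265) and the turquoise decoy is at (95,275). In the side view, the mauls lie flat.

```bash
cat >> h.py <<'E'
def mauls(W,p,rois,zlo=.012,zhi=.06):
    for name,(u0,v0,u1,v1) in rois.items():
        w=W[v0:v1,u0:u1].reshape(-1,3); m=(w[:,2]>zlo)&(w[:,2]<zhi); q=w[m]
        if len(q)<10: print(name,'none');continue
        (cx,cy),(a,b),_=r=cv2.minAreaRect((q[:,:2]*1000).astype(np.float32))
        bx=cv2.boxPoints(r); 
        e=[bx[1]-bx[0],bx[2]-bx[1]]; e=max(e,key=np.linalg.norm)
        print(name,'c',round(cx),round(cy),'size',round(a),round(b),'ang',round(np.degrees(np.arctan2(e[1],e[0])),1),'z',np.round(np.percentile(q[:,2],[5,50,95])*1000))
E
python3 - <<'E'
from h import *
W=np.load('top0.npy');p=np.load('top0p.npy')
print('table z',np.nanmedian(W[300:340,300:330,2]))
mauls(W,p,{'br1':(150,185,180,248),'bk1':(188,226,230,285),'br2':(357,228,393,288),'bk2':(398,220,424,280),'case':(237,172,340,248),'tray':(368,168,420,215),'pom':(320,262,346,286)},zlo=.010,zhi=.09)
mauls(W,p,{'caserim':(237,172,340,240),'bar':(268,243,318,262)},zlo=.045,zhi=.07)
for n,u,v in(('barm',292,253),('scis',287,258),('tray',394,191),('spoolspare',358,155),('lidc',290,210)): print(n,np.round(W[v,u],3))
c=p[165:300,140:430];cv2.imwrite('pics/c0.png',cv2.resize(c,None,fx=2.7,fy=2.7,interpolation=2)[:,:,::-1])
E
```

```text
table z -0.0003305552324201344
br1 c 569 425 size 181 92 ang 8.6 z [18. 32. 44.]
bk1 c 432 272 size 122 168 ang -1.3 z [15. 32. 43.]
br2 c 432 -252 size 173 80 ang 0.9 z [20. 32. 44.]
bk2 c 451 -354 size 52 160 ang -6.4 z [19. 32. 44.]
case c 585 19 size 310 246 ang 89.7 z [51. 75. 89.]
tray c 642 -320 size 138 138 ang -78.1 z [10. 14. 20.]
pom c 376 -113 size 66 71 ang -2.1 z [29. 55. 67.]
caserim c 572 21 size 198 282 ang -85.2 z [55. 65. 70.]
bar none
barm [0.433 0.013 0.111]
scis [0.428 0.027 0.007]
tray [ 0.641 -0.323  0.008]
spoolspare [ 0.756 -0.207  0.031]
lidc [0.569 0.017 0.081]
```

View pics/c0.png

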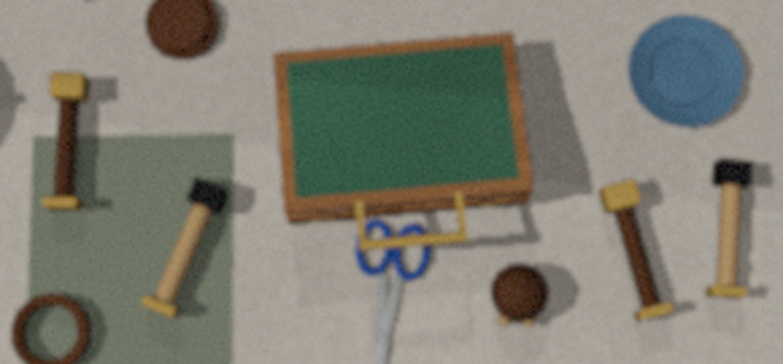

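The crop shows the maul heads (pixels within the crop): br1 (68,85), bk1 (208,195), br2 (621,195), bk2 (733,172). The caps are at (61,203), (160,306), (655,311) and (727,291). The lid is already slightly open.

```bash
cat >> h.py <<'E'
def ray(n,u,v,z):
    c=cams.calibration(n);R=np.array(c['R']);o=-R.T@np.array(c['t'])
    d=R.T@np.array([(u-c['cx'])/c['fx'],(v-c['cy'])/c['fy'],1]); return o+d*(z-o[2])/d[2]
def go(x,y,z,yaw=None):
    """tool-down move: yaw = heading (deg) of tool y in world, mod 180. prints turn about tool z then shift in tool axes (mm)"""
    from scipy.spatial.transform import Rotation as Ro
    s=robot.read_state();R=Ro.from_quat(s['orientation']).as_matrix();p=s['ee_pos']
    cur=np.degrees(np.arctan2(R[1,1],R[0,1]));tilt=np.degrees(np.arccos(-R[2,2]))
    dy=0 if yaw is None else (yaw-cur+90)%180-90
    Rn=Ro.from_euler('z',dy,degrees=True).as_matrix()@R
    sh=Rn.T@(np.array([x,y,z])-p)*1000
    print('t',round(s['t'],1),'pos',np.round(p*1000,1),'yaw',round(cur,1),'tilt',round(tilt,2),'w',round(s['width'],3),'| turn z',round(-dy,1),'then shift',np.round(sh,1),'j1,j7',np.round(s['joint_pos'][[0,6]],2))
E
python3 - <<'E'
from h import *
W=np.load('top0.npy')
px={'br1':((68,85),(61,203),29),'bk1':((208,195),(160,306),19),'br2':((621,195),(655,311),29),'bk2':((733,172),(727,291),19)}
for n,(h,c,b) in px.items():
    H,C=[ray('top',140+q[0]/2.7,165+q[1]/2.7,.04)[:2]*1000 for q in(h,c)]
    a=(H-C)/np.linalg.norm(H-C); ctr=(H+C)/2+a*4.5; ctr=(H-65*a+C+74*a)/2
    print(n,'len',np.linalg.norm(H-C).round(),'ctr',ctr.round(),'head dir',np.degrees(np.arctan2(a[1],a[0])).round(1),'bal',(ctr+a*b).round())
# lid plane
w=W[188:236,252:326].reshape(-1,3);w=w[np.isfinite(w).all(1)]
c=w.mean(0);n=np.linalg.svd(w-c)[2][2];n*=np.sign(n[2]);print('n',n.round(3),'yaw',np.degrees(np.arctan2(-n[1],-n[0])).round(1),'ang',np.arctan2(np.hypot(*n[:2]),n[2]).round(3),'c',c.round(3))
for q in((276,56),(513,35)): print('hinge c',ray('top',140+q[0]/2.7,165+q[1]/2.7,.062).round(4))
for q in((289,207),(531,190)): print('front c',ray('top',140+q[0]/2.7,165+q[1]/2.7,.05).round(4))
for q in((364,245),(464,237)): print('bar ends',ray('top',140+q[0]/2.7,165+q[1]/2.7,.115).round(4))
go(.43,.01,.25,5)
E
```

```text
br1 len 139.0 ctr [559. 412.] head dir -1.8 bal [588. 411.]
bk1 len 138.0 ctr [433. 270.] head dir -22.8 bal [450. 263.]
br2 len 138.0 ctr [ 424. -249.] head dir 14.1 bal [ 452. -242.]
bk2 len 138.0 ctr [ 448. -359.] head dir -5.8 bal [ 467. -360.]
n [0.184 0.013 0.983] yaw -175.8 ang 0.185 c [0.565 0.021 0.081]
hinge c [0.651 0.165 0.062]
hinge c [ 0.6733 -0.1111  0.062 ]
front c [0.4759 0.1506 0.05  ]
front c [ 0.4926 -0.1282  0.05  ]
bar ends [0.4253 0.0642 0.115 ]
bar ends [ 0.4329 -0.0459  0.115 ]
t 0.1 pos [199.3 618.2 230.3] yaw 72.1 tilt 0.1 w 0.999 | turn z 67.1 then shift [-626.   176.8  -19.9] j1,j7 [-1.24 -0.06]
```

Emit:
carry_out --series '[[[-50,0,0],[0,0,4.8],0.45],[[-50,0,0],[0,0,4.8],0.45],[[-50,0,0],[0,0,4.8],0.45],[[-50,0,0],[0,0,4.8],0.45],[[-50,0,0],[0,0,4.8],0.45],[[-50,0,0],[0,0,4.8],0.45],[[-50,0,0],[0,0,4.8],0.45],[[-50,0,0],[0,0,4.8],0.45],[[-50,0,0],[0,0,4.8],0.45],[[-50,0,0],[0,0,4.8],0.45],[[-50,0,0],[0,0,4.8],0.45],[[-50,0,0],[0,0,4.8],0.45]]' --force 20

```text
t: 1.3
ee_pos: [0.612, 0.2152, 0.2307]
orientation: [0.613, 0.79, -0.0, -0.0]
ft_force: [0.5, 0.2, -0.6]
width: 0.449
grasp_force: 0.0
```

Emit:
carry_out --series '[[[-50,0,0],[0,0,4.8],0.45],[[-50,0,0],[0,0,4.8],0.45],[[0,0,0],[0,0,0],0.45],[[0,0,0],[0,0,0],0.45]]'

```text
t: 1.7
ee_pos: [0.6324, 0.1175, 0.231]
orientation: [0.677, 0.736, -0.0, -0.0]
ft_force: [-0.1, 1.2, -0.8]
width: 0.446
grasp_force: 0.0
```

```bash
python3 -c "
from h import *
go(.427,.009,.16,4.3);go(.427,.009,.084,4.3)"
```

```text
t 1.7 pos [632.4 117.5 231. ] yaw 4.7 tilt 0.03 w 0.446 | turn z 0.4 then shift [ -92.8 -212.9   71.2] j1,j7 [-0.55 -0.05]
t 1.7 pos [632.4 117.5 231. ] yaw 4.7 tilt 0.03 w 0.446 | turn z 0.4 then shift [ -92.8 -212.9  147.2] j1,j7 [-0.55 -0.05]
```

Emit:
carry_out --series '[[[-19,-43,0],[0,0,0.4],0.45],[[-19,-43,0],[0,0,0],0.45],[[-19,-43,0],[0,0,0],0.45],[[-18,-42,0],[0,0,0],0.45],[[-18,-42,0],[0,0,0],0.45],[[0,0,36],[0,0,0],0.45],[[0,0,35],[0,0,0],0.45],[[0,0,0],[0,0,0],0.45],[[0,0,0],[0,0,0],0.45]]'

```text
t: 2.6
ee_pos: [0.4275, 0.0109, 0.1607]
orientation: [0.678, 0.735, -0.0, -0.0]
ft_force: [-0.3, -0.2, 0.4]
width: 0.449
grasp_force: 0.0
```

```bash
python3 -c "
from h import *
go(.427,.009,.084,4.3)
a,_=shot('side');cv2.imwrite('pics/s1.png',cv2.resize(a[90:290,170:370],None,fx=3,fy=3,interpolation=2)[:,:,::-1])"
```

```text
t 2.6 pos [427.5  10.9 160.7] yaw 4.7 tilt 0.05 w 0.449 | turn z 0.4 then shift [-1.8 -0.6 76.7] j1,j7 [-0.56 -0.06]
```

View pics/s1.png

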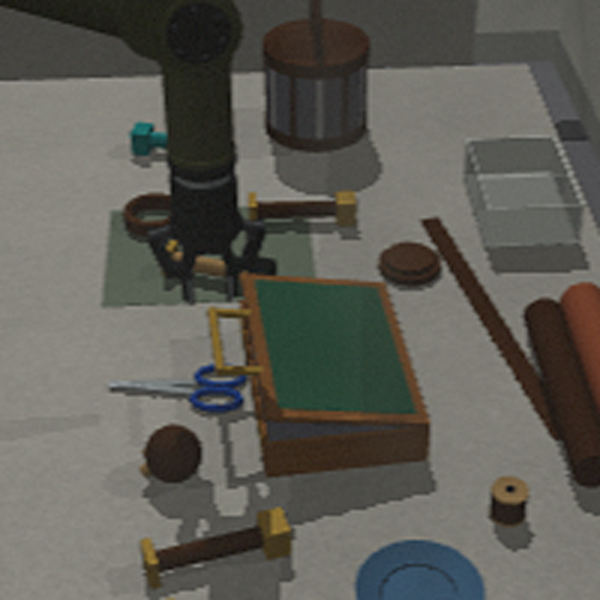

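The fingers are over the bar, which runs about (212,310)–(220,370) in the crop, and they straddle it. Descending and gripping.

Emit:
carry_out --series '[[[0,0,26],[0,0,0],0.45],[[0,0,25],[0,0,0],0.45],[[0,0,25],[0,0,0],0.45],[[0,0,0],[0,0,0],0],[[0,0,0],[0,0,0],0],[[0,0,0],[0,0,0],0],[[0,0,0],[0,0,0],0],[[0,0,0],[0,0,0],0]]' --force 20

```text
t: 3.45
ee_pos: [0.431, 0.0102, 0.0867]
orientation: [0.678, 0.735, 0.003, 0.002]
ft_force: [6.2, 1.6, -4.0]
width: 0.125
grasp_force: 21.7
```

```bash
cat > arc.py <<'E'
import sys
from h import *
# arc from theta a to b about hinge; current grip assumed on bar; prints per-row (ty,tz) mm (tool y=+case x, z down)
a,b,n=float(sys.argv[1]),float(sys.argv[2]),int(sys.argv[3]);t=np.linspace(a,b,n+1)
y=-241*np.cos(t);z=-241*np.sin(t)
print([(round(i,1),round(j,1)) for i,j in zip(np.diff(y),np.diff(z))]);go(.427,.009,.084,4.3)
E
python3 arc.py 0.19 1.57 22
```

```text
[(np.float64(3.3), np.float64(-14.7)), (np.float64(4.2), np.float64(-14.5)), (np.float64(5.1), np.float64(-14.2)), (np.float64(6.0), np.float64(-13.9)), (np.float64(6.9), np.float64(-13.5)), (np.float64(7.7), np.float64(-13.0)), (np.float64(8.5), np.float64(-12.5)), (np.float64(9.3), np.float64(-11.9)), (np.float64(10.0), np.float64(-11.3)), (np.float64(10.7), np.float64(-10.7)), (np.float64(11.3), np.float64(-10.0)), (np.float64(11.9), np.float64(-9.3)), (np.float64(12.5), np.float64(-8.5)), (np.float64(13.0), np.float64(-7.7)), (np.float64(13.5), np.float64(-6.9)), (np.float64(13.9), np.float64(-6.0)), (np.float64(14.2), np.float64(-5.1)), (np.float64(14.5), np.float64(-4.2)), (np.float64(14.7), np.float64(-3.3)), (np.float64(14.9), np.float64(-2.4)), (np.float64(15.0), np.float64(-1.4)), (np.float64(15.1), np.float64(-0.5))]
t 3.5 pos [431.   10.2  86.7] yaw 4.6 tilt 0.42 w 0.125 | turn z 0.3 then shift [-0.9 -4.1  2.7] j1,j7 [-0.56 -0.02]
```

Emit:
carry_out --series '[[[0,5,-14],[0,0,0],0],[[0,5,-14.5],[0,0,0],0],[[0,6,-14],[0,0,0],0],[[0,7,-14],[0,0,0],0],[[0,7,-13.5],[0,0,0],0],[[0,8,-13],[0,0,0],0],[[0,8.5,-12.5],[0,0,0],0],[[0,9.5,-12],[0,0,0],0],[[0,10,-11.5],[0,0,0],0],[[0,10.5,-10.5],[0,0,0],0],[[0,0,0],[0,0,0],0],[[0,0,0],[0,0,0],0]]'

```text
t: 4.65
ee_pos: [0.5004, 0.0157, 0.2175]
orientation: [0.679, 0.735, -0.002, -0.003]
ft_force: [-16.6, -0.5, 17.5]
width: 0.127
grasp_force: 22.5
```

```bash
python3 -c "
from h import *
go(.427,.009,.084,4.3)
a,_=shot('side');cv2.imwrite('pics/s2.png',cv2.resize(a[90:290,170:370],None,fx=3,fy=3,interpolation=2)[:,:,::-1])"
```

```text
t 4.7 pos [500.4  15.7 217.5] yaw 4.5 tilt 0.44 w 0.127 | turn z 0.2 then shift [ -1.5 -72.7 134. ] j1,j7 [-0.56  0.  ]
```

View pics/s2.png

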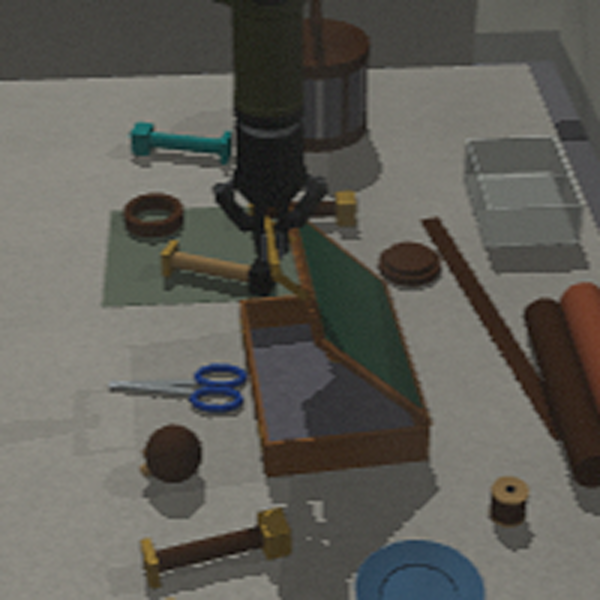

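The lid follows at about 0.85 rad, with the bar still in the grip and the case interior showing at (300,370) in the crop. Continuing the arc.

Emit:
carry_out --series '[[[0,9,-11.5],[0,0,0],0],[[0,10,-10.5],[0,0,0],0],[[0,12,-8],[0,0,0],0],[[0,12.5,-7.5],[0,0,0],0],[[0,13,-6.5],[0,0,0],0],[[0,13,-6],[0,0,0],0],[[0,13.5,-5],[0,0,0],0],[[0,14,-4],[0,0,0],0],[[0,14,-3],[0,0,0],0],[[0,14.5,-2],[0,0,0],0],[[0,14.5,-1],[0,0,0],0],[[0,16,0],[0,0,0],0]]'

```text
t: 5.9
ee_pos: [0.6601, 0.0284, 0.2839]
orientation: [0.678, 0.735, 0.002, 0.001]
ft_force: [-2.3, -0.3, 11.8]
width: 0.131
grasp_force: 22.4
```

Emit:
carry_out --series '[[[0,0,0],[0,0,0],0],[[0,0,0],[0,0,0],0],[[0,0,0],[0,0,0],0.3],[[0,0,0],[0,0,0],0.3],[[0,0,-30],[0,0,0],0.3],[[0,0,-40],[0,0,0],0.3],[[0,0,0],[0,0,0],0.3]]'

```text
t: 6.6
ee_pos: [0.6609, 0.0278, 0.3552]
orientation: [0.678, 0.735, 0.003, 0.003]
ft_force: [-0.9, -0.4, 1.4]
width: 0.296
grasp_force: 0.0
```

Emit:
carry_out --series '[[[-50,-20,0],[0,0,0],0.6],[[-50,-40,0],[0,0,0],0.6],[[-50,-40,0],[0,0,0],0.6],[[-50,-40,0],[0,0,0],0.6],[[-50,-20,0],[0,0,0],0.6],[[-50,0,0],[0,0,0],0.6],[[0,0,0],[0,0,0],0.6]]'

```text
t: 7.3
ee_pos: [0.546, -0.2501, 0.3492]
orientation: [0.683, 0.73, -0.002, 0.001]
ft_force: [-0.1, -0.7, 0.4]
width: 0.601
grasp_force: 0.0
```

Run:
```python
from h import *
go(.427,.009,.084,4.3)
p,d=shot('top');W=world('top',d);np.save('t1.npy',W);np.save('t1p.npy',p)
cv2.imwrite('pics/t1.png',cv2.resize(p[150:300,140:430],None,fx=2.7,fy=2.7,interpolation=2)[:,:,::-1])
```

```text
t 7.3 pos [ 546.  -250.1  349.2] yaw 3.8 tilt 0.25 w 0.601 | turn z -0.5 then shift [268.4 -99.  264.1] j1,j7 [-0.19  0.56]
```

View pics/t1.png

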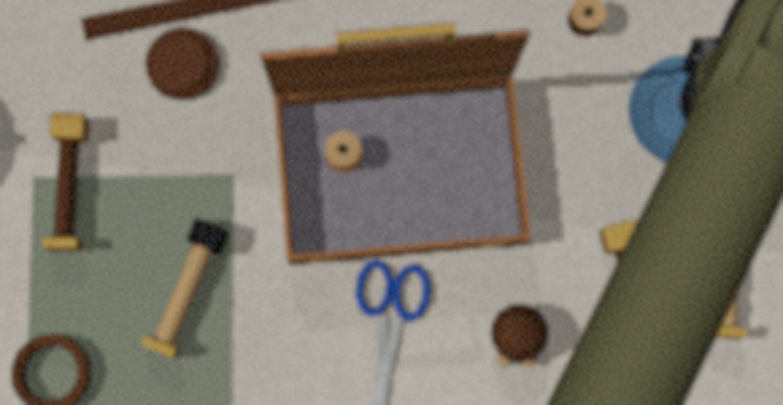

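The lid stands upright, its bar at (395,38) in the crop. The spool stands in the case at (343,150), and the rim corners are at about (279,100), (515,83), (526,240) and (290,261).

Run:
```python
from h import *
W=np.load('t1.npy')
P=lambda q,z: ray('top',140+q[0]/2.7,150+q[1]/2.7,z)
c=np.array([P(q,.052)[:2] for q in((279,100),(515,83),(526,240),(290,261))]);print((c*1000).round(), (c.mean(0)*1000).round(1))
for a,b in((0,1),(1,2),(2,3),(3,0)): print(np.linalg.norm(c[a]-c[b]).round(3),np.degrees(np.arctan2(*(c[b]-c[a])[::-1])).round(1),end=' ; ')
print('spool',P((343,150),.046).round(4), 'depth',W[150+150//3+5,140+127].round(3))
u,v=140+343/2.7,150+150/2.7
w=W[int(v)-9:int(v)+10,int(u)-9:int(u)+10].reshape(-1,3);q=w[(w[:,2]>.036)&(w[:,2]<.06)];print(len(q),np.median(q,0).round(4),((q.max(0)+q.min(0))/2).round(4))
go(.6,.08,.12,-86)
```

```text
[[ 649.  162.]
 [ 667. -114.]
 [ 481. -122.]
 [ 460.  149.]] [564.3  18.9]
0.277 -86.4 ; 0.185 -177.6 ; 0.272 94.5 ; 0.189 3.9 ; spool [0.59  0.088 0.046] depth [0.592 0.088 0.043]
140 [0.5928 0.0882 0.0461] [0.5943 0.0881 0.0473]
t 7.3 pos [ 547.5 -245.7  348.9] yaw 4.1 tilt 0.08 w 0.601 | turn z -89.9 then shift [-74.8 321.5 228.7] j1,j7 [-0.19  0.55]
```

Emit:
carry_out --series '[[[0,0,0],[0,0,-8.2],0.75],[[0,0,0],[0,0,-8.2],0.75],[[0,0,0],[0,0,-8.2],0.75],[[0,0,0],[0,0,-8.2],0.75],[[0,0,0],[0,0,-8.2],0.75],[[0,0,0],[0,0,-8.2],0.75],[[0,0,0],[0,0,-8.2],0.75],[[0,0,0],[0,0,-8.2],0.75],[[0,0,0],[0,0,-8.2],0.75],[[0,0,0],[0,0,-8.2],0.75],[[0,0,0],[0,0,-8.0],0.75]]'

```text
t: 8.45
ee_pos: [0.5499, -0.2392, 0.3486]
orientation: [-0.044, 0.999, 0.001, -0.0]
ft_force: [0.8, 0.9, 0.4]
width: 0.751
grasp_force: 0.0
```

Emit:
carry_out --series '[[[-10,47,0],[0,0,0],0.75],[[-10,47,0],[0,0,0],0.75],[[-10,47,0],[0,0,0],0.75],[[-10,47,0],[0,0,0],0.75],[[-9,47,0],[0,0,0],0.75],[[-9,47,0],[0,0,0],0.75],[[-9,48,0],[0,0,0],0.75],[[0,0,45],[0,0,0],0.75],[[0,0,45],[0,0,0],0.75],[[0,0,45],[0,0,0],0.75],[[0,0,45],[0,0,0],0.75],[[0,0,45],[0,0,0],0.75]]'

```text
t: 9.65
ee_pos: [0.5891, 0.0951, 0.1222]
orientation: [-0.041, 0.999, 0.0, -0.0]
ft_force: [0.6, 0.7, 0.3]
width: 0.746
grasp_force: 0.0
```

```bash
python3 -c "
from h import *
go(.591,.088,.012,94)"
```

```text
t 9.7 pos [589.1  95.1 122.2] yaw 94.7 tilt 0.06 w 0.746 | turn z 0.7 then shift [ -1.4  -7.3 110.2] j1,j7 [-0.43  1.51]
```

Emit:
carry_out --series '[[[-1.4,-7.3,20],[0,0,0.6],0.75],[[0,0,30],[0,0,0],0.75],[[0,0,30],[0,0,0],0.75],[[0,0,29],[0,0,0],0.75],[[0,0,0],[0,0,0],0],[[0,0,0],[0,0,0],0],[[0,0,0],[0,0,0],0],[[0,0,0],[0,0,0],0]]' --force 25

```text
t: 10.45
ee_pos: [0.5934, 0.0862, 0.0168]
orientation: [-0.035, 0.999, 0.0, 0.002]
ft_force: [0.0, -0.5, 0.2]
width: 0.479
grasp_force: 28.0
```

Emit:
carry_out --series '[[[0,0,-25],[0,0,0],0],[[0,0,-40],[0,0,0],0],[[0,0,-40],[0,0,0],0],[[0,0,-40],[0,0,0],0],[[0,0,0],[0,0,0],0],[[0,0,0],[0,0,0],0]]'

```text
t: 11.05
ee_pos: [0.5932, 0.0858, 0.1622]
orientation: [-0.034, 0.999, 0.001, 0.002]
ft_force: [-0.3, -0.6, -0.8]
width: 0.485
grasp_force: 28.1
```

```bash
python3 -c "
from h import *
W=np.load('top0.npy').copy();p=np.load('top0p.npy').astype(int)
m=(p[:,:,2]>p[:,:,0]+35)&(p[:,:,1]>60);m[:, :370]=0;m[:,420:]=0;m[:165]=0;m[220:]=0
v,u=np.nonzero(m);print(len(u),ray('top',(u.min()+u.max())/2,(v.min()+v.max())/2,.012),(W[m].max(0)+W[m].min(0))/2)
go(.642,-.322,.15,94)"
```

```text
1292 [ 0.64172082 -0.32203932  0.012     ] [nan nan nan]
t 11.1 pos [593.2  85.8 162.2] yaw 93.9 tilt 0.25 w 0.485 | turn z -0.1 then shift [ -20.2 -410.3   11.9] j1,j7 [-0.43  1.51]
```

Emit:
carry_out --series '[[[0,-45,0],[0,0,0],0],[[0,-46,0],[0,0,0],0],[[0,-46,0],[0,0,0],0],[[0,-46,0],[0,0,0],0],[[0,-46,0],[0,0,0],0],[[-5,-46,0],[0,0,0],0],[[-5,-46,0],[0,0,0],0],[[-5,-45,0],[0,0,0],0],[[-5,-44,0],[0,0,0],0],[[0,0,0],[0,0,0],0],[[0,0,0],[0,0,0],0]]'

```text
t: 12.15
ee_pos: [0.6387, -0.3233, 0.1577]
orientation: [-0.033, 0.999, 0.0, -0.002]
ft_force: [-0.8, 1.0, -0.5]
width: 0.487
grasp_force: 28.1
```

```bash
python3 -c "
from h import *
go(.642,-.322,.0165,94)"
```

```text
t 12.2 pos [ 638.7 -323.3  157.7] yaw 93.8 tilt 0.19 w 0.487 | turn z -0.2 then shift [ -3.8   0.9 141.2] j1,j7 [0.12 2.22]
```

Emit:
carry_out --series '[[[-3,1,40],[0,0,0],0],[[0,0,40],[0,0,0],0],[[0,0,35],[0,0,0],0],[[0,0,15],[0,0,0],0],[[0,0,7],[0,0,0],0],[[0,0,2],[0,0,0],0],[[0,0,0],[0,0,0],0],[[0,0,0],[0,0,0],0]]'

```text
t: 12.95
ee_pos: [0.6444, -0.3215, 0.023]
orientation: [-0.034, 0.999, -0.001, 0.002]
ft_force: [0.8, -0.6, -0.4]
width: 0.483
grasp_force: 28.1
```

Emit:
carry_out --series '[[[0,0,3],[0,0,0],0],[[0,0,3],[0,0,0],0],[[0,0,0],[0,0,0],0],[[0,0,0],[0,0,0],0]]'

```text
t: 13.35
ee_pos: [0.6431, -0.3208, 0.0147]
orientation: [-0.034, 0.999, 0.0, -0.0]
ft_force: [0.7, 0.3, -0.2]
width: 0.479
grasp_force: 28.1
```

Emit:
carry_out --series '[[[0,0,1.5],[0,0,0],0],[[0,0,0],[0,0,0],0],[[0,0,0],[0,0,0],0]]'

```text
t: 13.65
ee_pos: [0.6431, -0.3208, 0.0132]
orientation: [-0.034, 0.999, 0.0, -0.0]
ft_force: [-0.2, 0.0, 0.0]
width: 0.486
grasp_force: 28.1
```

```bash
python3 -c "
from h import *
s=robot.read_state();print(s['ee_pos'],s['ft_force'])
a,_=shot('side')
s=robot.read_state();print(s['ee_pos'],s['ft_force'])
cv2.imwrite('pics/s3.png',cv2.resize(a[230:330,240:380],None,fx=4,fy=4,interpolation=2)[:,:,::-1])"
```

```text
[ 0.6430777  -0.32080616  0.01322188] [-0.21775833  0.01383694  0.03398321]
[ 0.6431338  -0.32080401  0.01328913] [-0.23403492 -0.99663782 -0.29293692]
```

View pics/s3.png

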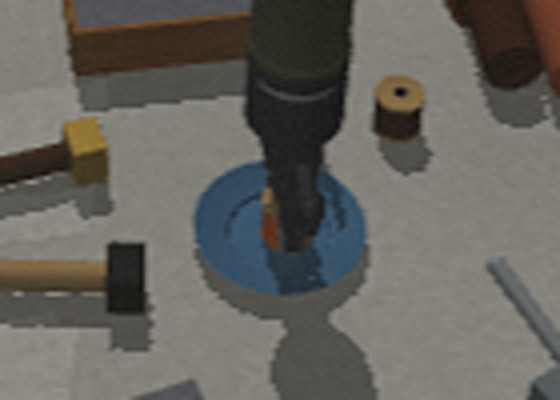

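The spool is held upright above the dish centre at (285,230) in the crop.

Emit:
carry_out --series '[[[0,0,1],[0,0,0],0],[[0,0,1],[0,0,0],0],[[0,0,0],[0,0,0],0],[[0,0,0],[0,0,0],0]]'

```text
t: 14.1
ee_pos: [0.6434, -0.3209, 0.0126]
orientation: [-0.034, 0.999, 0.0, 0.0]
ft_force: [-1.7, 0.2, 5.5]
width: 0.484
grasp_force: 28.9
```

Emit:
carry_out --series '[[[0,0,0],[0,0,0],0.62],[[0,0,0],[0,0,0],0.62],[[0,0,0],[0,0,0],0.62],[[0,0,-30],[0,0,0],0.62],[[0,0,-40],[0,0,0],0.62],[[0,0,-50],[0,0,0],0.62],[[0,0,-20],[0,0,0],0.62],[[0,0,0],[0,0,0],0.62]]'

```text
t: 14.9
ee_pos: [0.6453, -0.3223, 0.1564]
orientation: [-0.034, 0.999, -0.002, 0.004]
ft_force: [0.7, 0.0, -0.0]
width: 0.621
grasp_force: 0.0
```

```bash
cat >> h.py <<'E'
BAL={'br1':29,'br2':29,'bk1':19,'bk2':19}
EXP={'br1':(559,412,-2),'bk1':(433,270,-23),'br2':(424,-249,14),'bk2':(448,-359,-6)}
def find(name,views=('top','side')):
    x,y,a=EXP[name]
    for n in views:
        p,d=cams.get_image(n);W=world(n,d)*1000
        m=(W[...,2]>24)&(W[...,2]<52)&(np.hypot(W[...,0]-x,W[...,1]-y)<125)
        k,l,st,_=cv2.connectedComponentsWithStats(m.astype(np.uint8))
        best=None
        for i in range(1,k):
            q=W[l==i][:,:2]
            if len(q)<60: continue
            if best is None or np.hypot(*(np.median(q,0)-[x,y]))<np.hypot(*(np.median(best,0)-[x,y])): best=q
        if best is None: print(name,n,'none');continue
        r=cv2.minAreaRect(best.astype(np.float32));bx=cv2.boxPoints(r)
        e=max([bx[1]-bx[0],bx[2]-bx[1]],key=np.linalg.norm);e=e/np.linalg.norm(e)
        if e@[np.cos(np.radians(a)),np.sin(np.radians(a))]<0:e=-e
        c=np.array(r[0]);print(name,n,len(best),'size',np.round(r[1]),'ctr',c.round(),'head',np.degrees(np.arctan2(e[1],e[0])).round(1),'bal',(c+e*BAL[name]).round())
E
python3 -c "
from h import *
find('br2');find('bk2')
go(.467,-.360,.12,84)"
```

```text
br2 top 235 size [ 31. 110.] ctr [ 425. -358.] head -12.1 bal [ 453. -364.]
br2 side 359 size [160.  46.] ctr [ 427. -255.] head 14.5 bal [ 455. -248.]
bk2 top 336 size [ 42. 159.] ctr [ 450. -364.] head -8.4 bal [ 469. -367.]
bk2 side 423 size [ 44. 160.] ctr [ 450. -363.] head -5.8 bal [ 468. -365.]
t 15.1 pos [ 642.2 -320.1  149.1] yaw 93.9 tilt 0.19 w 0.621 | turn z 9.9 then shift [170.  -58.   29.5] j1,j7 [0.12 2.22]
```

Emit:
carry_out --series '[[[40,-14,0],[0,0,5],0.62],[[43,-14,0],[0,0,5],0.62],[[43,-14,10],[0,0,0],0.62],[[43,-14,40],[0,0,0],0.62],[[0,0,40],[0,0,0],0.62],[[0,0,0],[0,0,0],0.62],[[0,0,0],[0,0,0],0.62],[[0,0,0],[0,0,0],0.62]]'

```text
t: 15.9
ee_pos: [0.482, -0.368, 0.0696]
orientation: [0.052, 0.999, -0.001, 0.001]
ft_force: [0.5, -0.5, 0.7]
width: 0.624
grasp_force: 0.0
```

```bash
python3 -c "
from h import *
go(.468,-.362,.004,84)"
```

```text
t 15.9 pos [ 482.  -368.    69.6] yaw 84.0 tilt 0.13 w 0.624 | turn z 0.0 then shift [14.7  4.6 65.5] j1,j7 [0.18 2.24]
```

Emit:
carry_out --series '[[[14.7,4.6,0],[0,0,0],0.62],[[0,0,25],[0,0,0],0.62],[[0,0,25],[0,0,0],0.62],[[0,0,15],[0,0,0],0.62],[[0,0,0],[0,0,0],0.62],[[0,0,0],[0,0,0],0.62],[[0,0,0],[0,0,0],0],[[0,0,0],[0,0,0],0],[[0,0,0],[0,0,0],0],[[0,0,0],[0,0,0],0],[[0,0,0],[0,0,0],0]]' --force 50

```text
t: 17.0
ee_pos: [0.467, -0.3627, 0.0047]
orientation: [0.053, 0.999, -0.001, 0.001]
ft_force: [-0.2, -0.3, 7.0]
width: 0.258
grasp_force: 49.0
```

Emit:
carry_out --series '[[[0,0,-10],[0,0,0],0],[[0,0,-20],[0,0,0],0],[[0,0,-35],[0,0,0],0],[[0,0,-40],[0,0,0],0],[[0,0,-30],[0,0,0],0],[[0,0,0],[0,0,0],0],[[0,0,0],[0,0,0],0],[[0,0,0],[0,0,0],0]]'

```text
t: 17.8
ee_pos: [0.4647, -0.3605, 0.1361]
orientation: [0.053, 0.999, 0.001, -0.002]
ft_force: [0.8, 0.9, -3.5]
width: 0.265
grasp_force: 49.6
```

```bash
cat >> h.py <<'E'
C=np.array([.564,.0195]);CY=4.1
def slot(y,head,bal,z):
    """slot y (mm, case frame); head +1 to hinge side; returns TCP go"""
    a=np.radians(CY);q=C+np.array([[np.cos(a),-np.sin(a)],[np.sin(a),np.cos(a)]])@np.array([head*bal/1000,y/1000]);go(q[0],q[1],z,CY+90)
E
python3 -c "
from h import *
print(robot.read_state()['torque'])
a,_=shot('side');cv2.imwrite('pics/s4.png',cv2.resize(a[180:330,190:390],None,fx=3,fy=3,interpolation=2)[:,:,::-1])
slot(-96,1,19,.13)"
```

```text
[ 0.0042656  -0.03749705  0.00724398]
t 17.9 pos [ 464.7 -360.6  135.9] yaw 83.9 tilt 0.24 w 0.261 | turn z -10.2 then shift [-145.3  276.     5.9] j1,j7 [0.15 2.21]
```

View pics/s4.png

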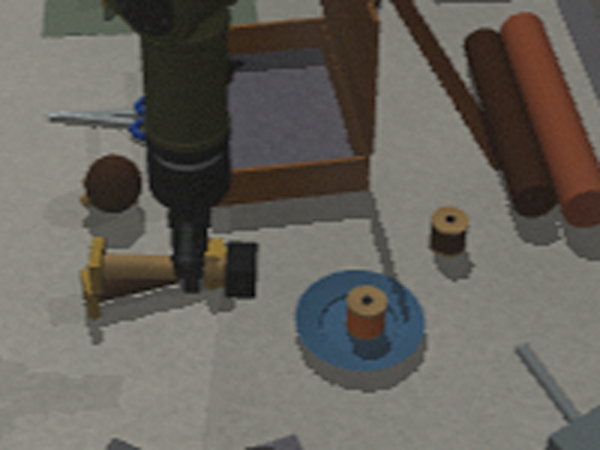

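The black maul carries level at (175,270) in the crop. The spool stands upright in the dish at (367,310).

Emit:
carry_out --series '[[[0,0,0],[0,0,-5.1],0],[[0,0,0],[0,0,-5.1],0],[[-20,39,0],[0,0,0],0],[[-21,39,0],[0,0,0],0],[[-21,39,0],[0,0,0],0],[[-21,39,0],[0,0,0],0],[[-21,40,0],[0,0,0],0],[[-21,40,0],[0,0,0],0],[[-20,40,0],[0,0,0],0],[[0,0,0],[0,0,0],0],[[0,0,0],[0,0,0],0],[[0,0,0],[0,0,0],0]]'

```text
t: 19.05
ee_pos: [0.5895, -0.0774, 0.1368]
orientation: [-0.035, 0.999, -0.0, -0.001]
ft_force: [0.6, -0.9, -3.2]
width: 0.269
grasp_force: 49.7
```

```bash
python3 -c "
from h import *
slot(-96,1,19,.0105)"
```

```text
t 19.1 pos [589.5 -77.4 136.8] yaw 94.1 tilt 0.16 w 0.269 | turn z -0.0 then shift [ -0.8   2.6 126.3] j1,j7 [-0.21  1.81]
```

Emit:
carry_out --series '[[[-1,2.6,30],[0,0,0],0],[[0,0,35],[0,0,0],0],[[0,0,30],[0,0,0],0],[[0,0,15],[0,0,0],0],[[0,0,8],[0,0,0],0],[[0,0,3],[0,0,0],0],[[0,0,1.5],[0,0,0],0],[[0,0,0],[0,0,0],0],[[0,0,0],[0,0,0],0],[[0,0,0],[0,0,0],0]]'

```text
t: 20.05
ee_pos: [0.5921, -0.0733, 0.0166]
orientation: [-0.036, 0.999, 0.0, 0.001]
ft_force: [0.6, 0.2, -3.5]
width: 0.265
grasp_force: 49.8
```

Emit:
carry_out --series '[[[0,0,2],[0,0,0],0],[[0,0,2],[0,0,0],0],[[0,0,1],[0,0,0],0],[[0,0,0.5],[0,0,0],0],[[0,0,0],[0,0,0],0],[[0,0,0],[0,0,0],0]]'

```text
t: 20.65
ee_pos: [0.5914, -0.0732, 0.0107]
orientation: [-0.036, 0.999, 0.0, -0.0]
ft_force: [-4.0, 1.2, 6.0]
width: 0.262
grasp_force: 50.6
```

Emit:
carry_out --series '[[[0,0,0],[0,0,0],0.42],[[0,0,0],[0,0,0],0.42],[[0,0,0],[0,0,0],0.42],[[0,0,-25],[0,0,0],0.42],[[0,0,-40],[0,0,0],0.42],[[0,0,-40],[0,0,0],0.62],[[0,0,-15],[0,0,0],0.62],[[0,0,0],[0,0,0],0.62]]'

```text
t: 21.45
ee_pos: [0.5935, -0.0736, 0.1331]
orientation: [-0.036, 0.999, -0.0, 0.003]
ft_force: [-0.3, -0.4, -0.8]
width: 0.621
grasp_force: 0.0
```

```bash
python3 -c "
from h import *
find('br2');go(.453,-.245,.07,104)"
```

```text
br2 top 431 size [160.  42.] ctr [ 427. -251.] head 14.5 bal [ 456. -243.]
br2 side 358 size [160.  45.] ctr [ 427. -253.] head 14.0 bal [ 455. -246.]
t 21.6 pos [590.9 -73.2 129.2] yaw 94.1 tilt 0.06 w 0.621 | turn z -9.9 then shift [ 175.3 -133.4   59.3] j1,j7 [-0.22  1.8 ]
```

Emit:
carry_out --series '[[[0,0,0],[0,0,-5.1],0.62],[[0,0,0],[0,0,-5.1],0.62],[[43,-33,0],[0,0,0],0.62],[[44,-33,0],[0,0,0],0.62],[[44,-33,0],[0,0,0],0.62],[[43,-33,20],[0,0,0],0.62],[[0,0,39],[0,0,0],0.62],[[0,0,0],[0,0,0],0.62],[[0,0,0],[0,0,0],0.62],[[0,0,0],[0,0,0],0.62]]'

```text
t: 22.55
ee_pos: [0.4702, -0.2265, 0.0745]
orientation: [-0.126, 0.992, -0.0, 0.0]
ft_force: [0.5, 0.2, 0.1]
width: 0.616
grasp_force: 0.0
```

```bash
python3 -c "
from h import *
go(.4545,-.244,.004,104.2)"
```

```text
t 22.6 pos [ 470.2 -226.5   74.5] yaw 104.5 tilt 0.04 w 0.616 | turn z 0.3 then shift [ 19.6 -13.1  70.5] j1,j7 [0.   2.31]
```

Emit:
carry_out --series '[[[19.6,-13.1,0],[0,0,0.3],0.62],[[0,0,25],[0,0,0],0.62],[[0,0,28],[0,0,0],0.62],[[0,0,17],[0,0,0],0.62],[[0,0,0],[0,0,0],0.62],[[0,0,0],[0,0,0],0.62],[[0,0,0],[0,0,0],0],[[0,0,0],[0,0,0],0],[[0,0,0],[0,0,0],0],[[0,0,0],[0,0,0],0],[[0,0,0],[0,0,0],0]]' --force 55

```text
t: 23.65
ee_pos: [0.4544, -0.2449, 0.0055]
orientation: [-0.122, 0.992, -0.0, 0.001]
ft_force: [0.8, 1.6, 5.2]
width: 0.26
grasp_force: 53.5
```

Emit:
carry_out --series '[[[0,0,-10],[0,0,0],0],[[0,0,-20],[0,0,0],0],[[0,0,-35],[0,0,0],0],[[0,0,-40],[0,0,0],0],[[0,0,-30],[0,0,0],0],[[0,0,0],[0,0,0],0],[[0,0,0],[0,0,0],0],[[0,0,0],[0,0,0],0]]'

```text
t: 24.45
ee_pos: [0.4519, -0.2444, 0.1373]
orientation: [-0.122, 0.993, 0.001, -0.001]
ft_force: [-0.4, -0.2, -2.9]
width: 0.258
grasp_force: 54.5
```

```bash
python3 -c "
from h import *
print(robot.read_state()['torque'])
p,d=shot('side');W=world('side',d)*1000
m=(W[...,2]>90)&(W[...,2]<185)&(W[...,0]<560)&(W[...,0]>360)&(abs(W[...,1]+245)<50)
a=np.radians(14.3);s=(W[...,0]-454)*np.cos(a)+(W[...,1]+244)*np.sin(a)
for lo,hi in((-115,-97),(-80,-30),(24,50)):
    k=m&(s>lo)&(s<hi);print(lo,k.sum(),np.nanpercentile(W[k][:,2],[5,50,95]).round() if k.sum() else '')
slot(-32,1,29,.136)"
```

```text
[ 0.02499959 -0.01485382 -0.01261924]
-115 14 [137. 158. 172.]
-80 126 [148. 162. 166.]
24 121 [139. 168. 174.]
t 24.5 pos [ 451.8 -244.4  137.1] yaw 104.0 tilt 0.2 w 0.261 | turn z 9.9 then shift [-159.8  223.2    1.1] j1,j7 [0.01 2.31]
```

Emit:
carry_out --series '[[[0,0,0],[0,0,5],0],[[0,0,0],[0,0,4.9],0],[[-26,37,0],[0,0,0],0],[[-27,37,0],[0,0,0],0],[[-27,37,0],[0,0,0],0],[[-27,37,0],[0,0,0],0],[[-27,37,0],[0,0,0],0],[[-26,38,0],[0,0,0],0],[[0,0,0],[0,0,0],0],[[0,0,0],[0,0,0],0],[[0,0,0],[0,0,0],0]]'

```text
t: 25.6
ee_pos: [0.5955, -0.0125, 0.1374]
orientation: [-0.035, 0.999, -0.001, -0.001]
ft_force: [0.1, -0.9, -3.1]
width: 0.259
grasp_force: 54.5
```

```bash
python3 -c "
from h import *
slot(-32,1,29,.0115)"
```

```text
t 25.6 pos [595.5 -12.5 137.4] yaw 94.1 tilt 0.18 w 0.259 | turn z -0.0 then shift [ -0.2   2.3 125.9] j1,j7 [-0.27  1.68]
```

Emit:
carry_out --series '[[[0,2.3,30],[0,0,0],0],[[0,0,35],[0,0,0],0],[[0,0,30],[0,0,0],0],[[0,0,15],[0,0,0],0],[[0,0,8],[0,0,0],0],[[0,0,3],[0,0,0],0],[[0,0,1],[0,0,0],0],[[0,0,0],[0,0,0],0],[[0,0,0],[0,0,0],0],[[0,0,0],[0,0,0],0]]'

```text
t: 26.6
ee_pos: [0.5971, -0.0087, 0.0178]
orientation: [-0.036, 0.999, 0.0, 0.001]
ft_force: [-0.4, 0.1, -2.8]
width: 0.256
grasp_force: 54.6
```

Emit:
carry_out --series '[[[0,0,2],[0,0,0],0],[[0,0,1],[0,0,0],0],[[0,0,0.5],[0,0,0],0],[[0,0,0],[0,0,0],0],[[0,0,0],[0,0,0],0],[[0,0,0],[0,0,0],0]]'

```text
t: 27.2
ee_pos: [0.5966, -0.0088, 0.0134]
orientation: [-0.036, 0.999, 0.0, 0.0]
ft_force: [-0.7, -0.1, -2.8]
width: 0.26
grasp_force: 54.6
```

Emit:
carry_out --series '[[[0,0,1],[0,0,0],0],[[0,0,1],[0,0,0],0],[[0,0,0.5],[0,0,0],0],[[0,0,0],[0,0,0],0],[[0,0,0],[0,0,0],0]]'

```text
t: 27.7
ee_pos: [0.5966, -0.0087, 0.0115]
orientation: [-0.036, 0.999, 0.0, 0.0]
ft_force: [-3.5, 0.8, 4.6]
width: 0.262
grasp_force: 55.3
```

Contact made. Releasing, then measuring the left-side mauls.

Emit:
carry_out --series '[[[0,0,0],[0,0,0],0.42],[[0,0,0],[0,0,0],0.42],[[0,0,0],[0,0,0],0.42],[[0,0,-25],[0,0,0],0.42],[[0,0,-40],[0,0,0],0.42],[[0,0,-40],[0,0,0],0.62],[[0,0,-15],[0,0,0],0.62],[[0,0,0],[0,0,0],0.62],[[0,0,0],[0,0,0],0.62]]'

```text
t: 28.6
ee_pos: [0.596, -0.0087, 0.1299]
orientation: [-0.036, 0.999, 0.0, -0.0]
ft_force: [0.1, -0.5, -0.2]
width: 0.624
grasp_force: 0.0
```

```bash
python3 -c "
from h import *
find('bk1');find('br1');go(.450,.263,.08,67)"
```

```text
bk1 top 433 size [ 41. 160.] ctr [436. 273.] head -22.4 bal [454. 266.]
bk1 side 199 size [ 45. 161.] ctr [436. 270.] head -23.0 bal [453. 263.]
br1 top 429 size [ 40. 161.] ctr [563. 414.] head -2.5 bal [592. 412.]
br1 side 111 size [ 48. 107.] ctr [536. 409.] head -2.3 bal [565. 408.]
t 28.8 pos [595.4  -8.8 128.9] yaw 94.1 tilt 0.19 w 0.622 | turn z 27.1 then shift [239.9 193.4  49.7] j1,j7 [-0.28  1.68]
```

Emit:
carry_out --series '[[[0,0,0],[0,0,6.8],0.62],[[0,0,0],[0,0,6.8],0.62],[[0,0,0],[0,0,6.8],0.62],[[0,0,0],[0,0,6.6],0.62],[[39.5,32.7,0],[0,0,0],0.62],[[39.5,32.7,0],[0,0,0],0.62],[[39.5,32.7,0],[0,0,0],0.62],[[39.5,32.7,0],[0,0,0],0.62],[[39.5,32.7,0],[0,0,0],0.62],[[39.5,32.7,20],[0,0,0],0.62],[[0,0,30],[0,0,0],0.62],[[0,0,0],[0,0,0],0.62]]'

```text
t: 30.0
ee_pos: [0.4554, 0.2537, 0.0784]
orientation: [0.196, 0.981, -0.003, -0.003]
ft_force: [0.0, -1.3, -0.2]
width: 0.623
grasp_force: 0.0
```

Emit:
carry_out --series '[[[0,0,0],[0,0,0],0.62],[[0,0,0],[0,0,0],0.62]]'

```text
t: 30.2
ee_pos: [0.461, 0.2532, 0.0837]
orientation: [0.2, 0.98, 0.0, 0.001]
ft_force: [0.8, 0.4, 0.7]
width: 0.623
grasp_force: 0.0
```

```bash
python3 -c "
from h import *
go(.4525,.264,.004,67.3)"
```

```text
t 30.2 pos [461.  253.2  83.7] yaw 67.0 tilt 0.08 w 0.623 | turn z -0.3 then shift [12.1  6.6 79.7] j1,j7 [-0.69  0.64]
```

Emit:
carry_out --series '[[[12.1,6.6,0],[0,0,-0.3],0.62],[[0,0,30],[0,0,0],0.62],[[0,0,32],[0,0,0],0.62],[[0,0,17],[0,0,0],0.62],[[0,0,0],[0,0,0],0.62],[[0,0,0],[0,0,0],0.62],[[0,0,0],[0,0,0],0],[[0,0,0],[0,0,0],0],[[0,0,0],[0,0,0],0],[[0,0,0],[0,0,0],0],[[0,0,0],[0,0,0],0]]' --force 50

```text
t: 31.3
ee_pos: [0.452, 0.2657, 0.0055]
orientation: [0.196, 0.981, 0.001, 0.001]
ft_force: [-1.7, -1.7, 7.3]
width: 0.264
grasp_force: 48.9
```

Emit:
carry_out --series '[[[0,0,-10],[0,0,0],0],[[0,0,-20],[0,0,0],0],[[0,0,-35],[0,0,0],0],[[0,0,-40],[0,0,0],0],[[0,0,-30],[0,0,0],0],[[0,0,0],[0,0,0],0],[[0,0,0],[0,0,0],0],[[0,0,0],[0,0,0],0]]'

```text
t: 32.1
ee_pos: [0.4496, 0.2642, 0.137]
orientation: [0.196, 0.981, -0.001, -0.001]
ft_force: [-0.2, -0.8, -3.6]
width: 0.261
grasp_force: 49.6
```

```bash
python3 -c "
from h import *
print(robot.read_state()['torque'])
slot(32,1,19,.136)"
```

```text
[-0.01680822 -0.00011807  0.0276056 ]
t 32.1 pos [449.6 264.2 137. ] yaw 67.4 tilt 0.19 w 0.261 | turn z -26.7 then shift [-115.6 -220.2    1.4] j1,j7 [-0.72  0.61]
```

Emit:
carry_out --series '[[[0,0,0],[0,0,-6.7],0],[[0,0,0],[0,0,-6.7],0],[[0,0,0],[0,0,-6.7],0],[[0,0,0],[0,0,-6.6],0],[[-19,-36,0],[0,0,0],0],[[-19,-37,0],[0,0,0],0],[[-19,-37,0],[0,0,0],0],[[-19,-37,0],[0,0,0],0],[[-19,-37,0],[0,0,0],0],[[-20,-36,0],[0,0,0],0],[[0,0,0],[0,0,0],0],[[0,0,0],[0,0,0],0]]'

```text
t: 33.3
ee_pos: [0.5804, 0.0523, 0.1365]
orientation: [-0.034, 0.999, -0.0, -0.002]
ft_force: [-1.1, 0.9, -4.2]
width: 0.26
grasp_force: 49.7
```

Emit:
carry_out --series '[[[0,0,0],[0,0,0],0],[[0,0,0],[0,0,0],0]]'

```text
t: 33.5
ee_pos: [0.5805, 0.0556, 0.1378]
orientation: [-0.037, 0.999, 0.0, -0.001]
ft_force: [0.5, 0.6, -2.6]
width: 0.262
grasp_force: 49.7
```

```bash
python3 -c "
from h import *
slot(32,1,19,.0115)"
```

```text
t 33.5 pos [580.5  55.6 137.8] yaw 94.3 tilt 0.1 w 0.262 | turn z 0.2 then shift [ -0.2  -2.9 126.3] j1,j7 [-0.4   1.57]
```

Emit:
carry_out --series '[[[0,-2.9,30],[0,0,0],0],[[0,0,35],[0,0,0],0],[[0,0,30],[0,0,0],0],[[0,0,15],[0,0,0],0],[[0,0,8],[0,0,0],0],[[0,0,4],[0,0,0],0],[[0,0,1],[0,0,0],0],[[0,0,1],[0,0,0],0],[[0,0,0.5],[0,0,0],0],[[0,0,0],[0,0,0],0],[[0,0,0],[0,0,0],0],[[0,0,0],[0,0,0],0]]'

```text
t: 34.7
ee_pos: [0.5818, 0.051, 0.0145]
orientation: [-0.036, 0.999, 0.0, 0.0]
ft_force: [0.6, -1.0, -3.9]
width: 0.261
grasp_force: 49.7
```

Emit:
carry_out --series '[[[0,0,1],[0,0,0],0],[[0,0,1],[0,0,0],0],[[0,0,0],[0,0,0],0],[[0,0,0],[0,0,0],0]]'

```text
t: 35.1
ee_pos: [0.5816, 0.051, 0.0121]
orientation: [-0.036, 0.999, 0.0, -0.0]
ft_force: [-0.9, 0.4, -3.0]
width: 0.262
grasp_force: 49.7
```

Emit:
carry_out --series '[[[0,0,1],[0,0,0],0],[[0,0,0.5],[0,0,0],0],[[0,0,0],[0,0,0],0],[[0,0,0],[0,0,0],0]]'

```text
t: 35.5
ee_pos: [0.5818, 0.051, 0.0115]
orientation: [-0.036, 0.999, 0.0, 0.0]
ft_force: [-3.3, -0.6, 6.1]
width: 0.265
grasp_force: 50.6
```

Emit:
carry_out --series '[[[0,0,0],[0,0,0],0.42],[[0,0,0],[0,0,0],0.42],[[0,0,0],[0,0,0],0.42],[[0,0,-25],[0,0,0],0.42],[[0,0,-40],[0,0,0],0.42],[[0,0,-40],[0,0,0],0.62],[[0,0,-15],[0,0,0],0.62],[[0,0,0],[0,0,0],0.62],[[0,0,0],[0,0,0],0.62]]'

```text
t: 36.4
ee_pos: [0.5811, 0.0511, 0.1297]
orientation: [-0.036, 0.999, 0.0, -0.001]
ft_force: [0.2, 0.3, -0.9]
width: 0.618
grasp_force: 0.0
```

```bash
python3 -c "
from h import *
find('br1');go(.591,.412,.08,87.7)"
```

```text
br1 top 433 size [ 42. 161.] ctr [562. 414.] head -2.0 bal [591. 413.]
br1 side 83 size [49. 85.] ctr [525. 414.] head -2.2 bal [554. 413.]
t 36.5 pos [580.3  50.9 128.6] yaw 94.1 tilt 0.2 w 0.623 | turn z 6.4 then shift [  3.6 361.2  48.4] j1,j7 [-0.4   1.58]
```

Emit:
carry_out --series '[[[0,0,0],[0,0,6.4],0.62],[[0.5,45,0],[0,0,0],0.62],[[0.5,45,0],[0,0,0],0.62],[[0.5,45,0],[0,0,0],0.62],[[0.5,45,0],[0,0,0],0.62],[[0.5,45,0],[0,0,0],0.62],[[0.5,45,0],[0,0,0],0.62],[[0.5,45,0],[0,0,0],0.62],[[0,46,20],[0,0,0],0.62],[[0,0,28],[0,0,0],0.62],[[0,0,0],[0,0,0],0.62],[[0,0,0],[0,0,0],0.62]]'

```text
t: 37.7
ee_pos: [0.5921, 0.4095, 0.0807]
orientation: [0.02, 1.0, -0.002, -0.001]
ft_force: [0.7, 0.2, -0.3]
width: 0.619
grasp_force: 0.0
```

```bash
python3 -c "
from h import *
find('br1',('side',))
go(.591,.4125,.004,87.8)"
```

```text
br1 side 175 size [ 47. 157.] ctr [560. 408.] head -1.5 bal [589. 407.]
t 37.8 pos [593.3 409.6  82.6] yaw 87.6 tilt 0.1 w 0.614 | turn z -0.2 then shift [ 2.4  2.9 78.6] j1,j7 [-0.76  0.95]
```

Emit:
carry_out --series '[[[2.4,1.5,0],[0,0,0],0.62],[[0,0,30],[0,0,0],0.62],[[0,0,31],[0,0,0],0.62],[[0,0,17],[0,0,0],0.62],[[0,0,0],[0,0,0],0.62],[[0,0,0],[0,0,0],0.62],[[0,0,0],[0,0,0],0],[[0,0,0],[0,0,0],0],[[0,0,0],[0,0,0],0],[[0,0,0],[0,0,0],0],[[0,0,0],[0,0,0],0]]' --force 55

```text
t: 38.85
ee_pos: [0.5913, 0.4142, 0.0071]
orientation: [0.02, 1.0, 0.001, 0.001]
ft_force: [-0.9, -0.1, 6.4]
width: 0.256
grasp_force: 54.2
```

Emit:
carry_out --series '[[[0,0,-10],[0,0,0],0],[[0,0,-20],[0,0,0],0],[[0,0,-35],[0,0,0],0],[[0,0,-40],[0,0,0],0],[[0,0,-30],[0,0,0],0],[[0,0,0],[0,0,0],0],[[0,0,0],[0,0,0],0],[[0,0,0],[0,0,0],0]]'

```text
t: 39.65
ee_pos: [0.5885, 0.4123, 0.1369]
orientation: [0.02, 1.0, -0.001, -0.002]
ft_force: [0.0, -0.3, -3.6]
width: 0.259
grasp_force: 54.4
```

```bash
python3 -c "
from h import *
print(robot.read_state()['torque'])
slot(96,1,29,.136)"
```

```text
[ 0.02691958 -0.05348843  0.03388813]
t 39.6 pos [588.5 412.3 136.9] yaw 87.7 tilt 0.28 w 0.259 | turn z -6.4 then shift [  23.6 -294.1    1.9] j1,j7 [-0.77  0.94]
```

Emit:
carry_out --series '[[[0,0,0],[0,0,-6.4],0],[[3,-42,0],[0,0,0],0],[[3,-42,0],[0,0,0],0],[[3,-42,0],[0,0,0],0],[[4,-42,0],[0,0,0],0],[[4,-42,0],[0,0,0],0],[[3,-42,0],[0,0,0],0],[[3,-42,0],[0,0,0],0],[[0,0,0],[0,0,0],0],[[0,0,0],[0,0,0],0],[[0,0,0],[0,0,0],0]]'

```text
t: 40.75
ee_pos: [0.5873, 0.1196, 0.1383]
orientation: [-0.037, 0.999, 0.0, -0.001]
ft_force: [-0.6, 1.1, -4.3]
width: 0.259
grasp_force: 54.7
```

```bash
python3 -c "
from h import *
slot(96,1,29,.0125)"
```

```text
t 40.8 pos [587.3 119.6 138.3] yaw 94.2 tilt 0.15 w 0.259 | turn z 0.1 then shift [  1.1  -2.2 125.8] j1,j7 [-0.46  1.46]
```

Emit:
carry_out --series '[[[1,-2.2,30],[0,0,0],0],[[0,0,35],[0,0,0],0],[[0,0,30],[0,0,0],0],[[0,0,15],[0,0,0],0],[[0,0,8],[0,0,0],0],[[0,0,4],[0,0,0],0],[[0,0,1],[0,0,0],0],[[0,0,1],[0,0,0],0],[[0,0,0],[0,0,0],0],[[0,0,0],[0,0,0],0],[[0,0,0],[0,0,0],0]]'

```text
t: 41.85
ee_pos: [0.5879, 0.1162, 0.0164]
orientation: [-0.036, 0.999, 0.0, 0.001]
ft_force: [0.2, 0.1, -3.5]
width: 0.258
grasp_force: 54.7
```

Emit:
carry_out --series '[[[0,0,1],[0,0,0],0],[[0,0,1],[0,0,0],0],[[0,0,0],[0,0,0],0],[[0,0,0],[0,0,0],0]]'

```text
t: 42.25
ee_pos: [0.5875, 0.1162, 0.0137]
orientation: [-0.036, 0.999, 0.0, -0.0]
ft_force: [-0.7, 0.2, -3.7]
width: 0.262
grasp_force: 54.7
```

Emit:
carry_out --series '[[[0,0,1],[0,0,0],0],[[0,0,0.5],[0,0,0],0],[[0,0,0],[0,0,0],0],[[0,0,0],[0,0,0],0]]'

```text
t: 42.65
ee_pos: [0.5877, 0.1161, 0.0131]
orientation: [-0.036, 0.999, 0.0, 0.0]
ft_force: [-4.1, -1.1, 6.6]
width: 0.259
grasp_force: 55.6
```

Emit:
carry_out --series '[[[0,0,0],[0,0,0],0.42],[[0,0,0],[0,0,0],0.42],[[0,0,0],[0,0,0],0.42],[[0,0,-25],[0,0,0],0.42],[[0,0,-45],[0,0,0],0.42],[[0,0,-50],[0,0,0],0.45],[[0,0,-50],[0,0,0],0.45],[[0,0,-50],[0,0,0],0.45],[[0,0,-50],[0,0,0],0.45],[[0,0,-50],[0,0,0],0.45],[[0,0,-35],[0,0,0],0.45],[[0,0,0],[0,0,0],0.45]]'

```text
t: 43.85
ee_pos: [0.5898, 0.1164, 0.3739]
orientation: [-0.036, 0.999, 0.001, 0.006]
ft_force: [-0.9, -0.6, 0.6]
width: 0.451
grasp_force: 0.0
```

Emit:
carry_out --series '[[[0,45,0],[0,0,8.2],0.45],[[0,45,0],[0,0,8.2],0.45],[[0,45,0],[0,0,8.2],0.45],[[0,45,0],[0,0,8.2],0.45],[[0,0,0],[0,0,8.2],0.45],[[0,0,0],[0,0,8.2],0.45],[[0,0,0],[0,0,8.2],0.45],[[0,0,0],[0,0,8.2],0.45],[[0,0,0],[0,0,8.2],0.45],[[0,0,0],[0,0,8.2],0.45],[[0,0,0],[0,0,8.2],0.45],[[0,0,0],[0,0,0],0.45]]'

```text
t: 45.05
ee_pos: [0.6126, 0.2921, 0.366]
orientation: [0.683, 0.731, -0.001, -0.0]
ft_force: [-0.4, 0.1, 0.2]
width: 0.45
grasp_force: 0.0
```

Run:
```python
from h import *
p,d=shot('top');W=world('top',d)
cv2.imwrite('pics/t2.png',cv2.resize(p[140:300,130:430],None,fx=2.6,fy=2.6,interpolation=2)[:,:,::-1])
m=(W[...,2]>.27)&(W[...,2]<.32)&(p[...,0]>110)&(p[...,2]<p[...,0]*.7)&(abs(W[...,0]-.66)<.05)&(abs(W[...,1]-.03)<.1)
print(m.sum(),np.median(W[m],0),((W[m].max(0)+W[m].min(0))/2).round(3))
go(.661,.028,.35,4.2)
```

```text
152 [0.66094997 0.03011334 0.30177316] [0.661 0.03  0.298]
t 45.1 pos [612.7 292.1 366.2] yaw 4.1 tilt 0.07 w 0.451 | turn z -0.1 then shift [-266.9   28.9   16.3] j1,j7 [-0.75 -0.32]
```

View pics/t2.png

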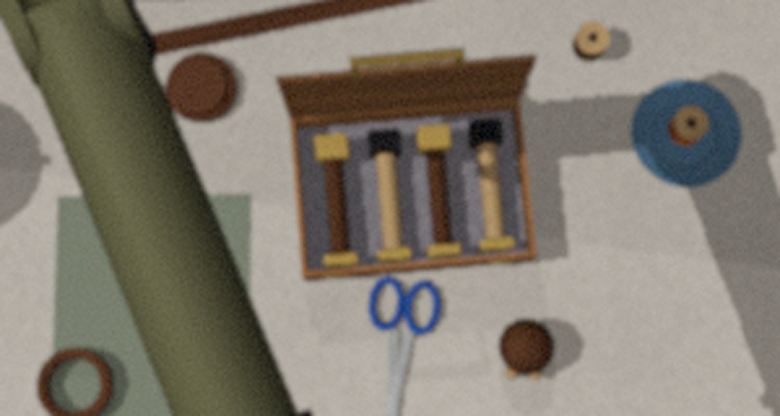

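All four mauls lie parallel in the case, at crop x of about 335, 388, 438 and 490. The spool is in the dish at (688,125), and the lid bar is at (408,62). Now closing the lid.

Emit:
carry_out --series '[[[-44,5,0],[0,0,0],0.45],[[-45,5,0],[0,0,0],0.45],[[-45,5,0],[0,0,0],0.45],[[-45,5,0],[0,0,0],0.45],[[-45,5,0],[0,0,0],0.45],[[-42,4,0],[0,0,0],0.45],[[0,0,0],[0,0,0],0.45],[[0,0,0],[0,0,0],0.45],[[0,0,0],[0,0,0],0.45]]'

```text
t: 46.0
ee_pos: [0.6599, 0.0305, 0.3668]
orientation: [0.681, 0.732, 0.0, -0.001]
ft_force: [-0.2, 1.2, -0.1]
width: 0.45
grasp_force: 0.0
```

```bash
python3 -c "
from h import *
go(.661,.028,.281,4.2)"; python3 arc.py 1.57 0 24 | sed 's/np.float64//g'
```

```text
t 46.0 pos [659.9  30.5 366.8] yaw 4.1 tilt 0.08 w 0.45 | turn z -0.1 then shift [-2.7  1.  85.8] j1,j7 [-0.44  0.1 ]
[((-15.8), (0.5)), ((-15.7), (1.6)), ((-15.6), (2.6)), ((-15.3), (3.6)), ((-15.1), (4.6)), ((-14.7), (5.6)), ((-14.4), (6.5)), ((-13.9), (7.4)), ((-13.4), (8.3)), ((-12.8), (9.2)), ((-12.2), (10.0)), ((-11.5), (10.8)), ((-10.8), (11.5)), ((-10.0), (12.2)), ((-9.2), (12.8)), ((-8.3), (13.4)), ((-7.4), (13.9)), ((-6.5), (14.4)), ((-5.5), (14.8)), ((-4.6), (15.1)), ((-3.6), (15.4)), ((-2.6), (15.6)), ((-1.5), (15.7)), ((-0.5), (15.8))]
t 46.0 pos [659.9  30.5 366.8] yaw 4.1 tilt 0.08 w 0.45 | turn z -0.2 then shift [  -4.3 -233.7  282.9] j1,j7 [-0.44  0.1 ]
```

Emit:
carry_out --series '[[[-2.5,1,28],[0,0,0],0.45],[[0,0,30],[0,0,0],0.45],[[0,0,26],[0,0,0],0.45],[[0,0,0],[0,0,0],0.45],[[0,0,0],[0,0,0],0.45],[[0,0,0],[0,0,0],0],[[0,0,0],[0,0,0],0],[[0,0,0],[0,0,0],0],[[0,0,0],[0,0,0],0],[[0,0,0],[0,0,0],0]]' --force 20

```text
t: 47.0
ee_pos: [0.662, 0.0266, 0.2854]
orientation: [0.682, 0.731, 0.002, 0.001]
ft_force: [-0.4, 1.1, 5.9]
width: 0.131
grasp_force: 20.9
```

Emit:
carry_out --series '[[[0,-15.5,0.5],[0,0,0],0],[[0,-15.5,1.5],[0,0,0],0],[[0,-15.5,2.5],[0,0,0],0],[[0,-15.5,3.5],[0,0,0],0],[[0,-15,4.5],[0,0,0],0],[[0,-14.5,5.5],[0,0,0],0],[[0,-14.5,6.5],[0,0,0],0],[[0,-14,7.5],[0,0,0],0],[[0,-13.5,8.5],[0,0,0],0],[[0,-13,9],[0,0,0],0],[[0,-12,10],[0,0,0],0],[[0,0,0],[0,0,0],0]]'

```text
t: 48.2
ee_pos: [0.5018, 0.014, 0.2228]
orientation: [0.683, 0.731, -0.001, -0.0]
ft_force: [0.8, -2.7, -4.6]
width: 0.132
grasp_force: 20.0
```

```bash
python3 -c "
from h import *
s=robot.read_state();print(s['ft_force'],s['torque']);go(.6615-.2404,.0101,.037,4.1)"
```

```text
[ 0.81089752 -2.69891646 -4.62748985] [-0.55673612 -0.2949043   0.04494943]
t 48.2 pos [501.8  14.  222.8] yaw 3.9 tilt 0.08 w 0.132 | turn z -0.2 then shift [  2.  -80.6 185.9] j1,j7 [-0.55 -0.01]
```

Emit:
carry_out --series '[[[0,-12,11.5],[0,0,0],0],[[0,-11.5,12.5],[0,0,0],0],[[0,-10.5,13.5],[0,0,0],0],[[0,-9.5,14],[0,0,0],0],[[0,-8.5,14.5],[0,0,0],0],[[0,-7.5,15],[0,0,0],0],[[0,-6,15.5],[0,0,0],0],[[0,-5,16],[0,0,0],0],[[0,-4,16.5],[0,0,0],0],[[0,-3,16.5],[0,0,0],0],[[0,-2,12],[0,0,0],0],[[0,0,0],[0,0,0],0]]'

```text
t: 49.4
ee_pos: [0.4271, 0.0089, 0.0667]
orientation: [0.683, 0.731, 0.002, 0.003]
ft_force: [6.1, -4.0, -1.9]
width: 0.131
grasp_force: 19.6
```

Emit:
carry_out --series '[[[0,0,4],[0,0,0],0],[[0,0,5],[0,0,0],0],[[0,0,5],[0,0,0],0],[[0,0,4],[0,0,0],0],[[0,0,0],[0,0,0],0],[[0,0,0],[0,0,0],0]]'

```text
t: 50.0
ee_pos: [0.4265, 0.009, 0.0498]
orientation: [0.683, 0.731, 0.001, 0.002]
ft_force: [3.0, -4.5, 5.3]
width: 0.125
grasp_force: 20.4
```

```bash
python3 -c "
from h import *
s=robot.read_state();print(s['ft_force'],s['torque']);go(.6615-.2404,.0101,.044,4.1)"
```

```text
[ 2.99361991 -4.50080276  5.32511693] [-0.93535491 -0.72650981  0.09487883]
t 50.0 pos [426.5   9.   49.8] yaw 3.9 tilt 0.26 w 0.125 | turn z -0.2 then shift [ 1.4 -5.4  5.8] j1,j7 [-0.55 -0.  ]
```

Emit:
carry_out --series '[[[0,0,3],[0,0,0],0],[[0,0,3],[0,0,0],0],[[0,0,0],[0,0,0],0],[[0,0,0],[0,0,0],0]]'

```text
t: 50.4
ee_pos: [0.4266, 0.0098, 0.0458]
orientation: [0.683, 0.731, 0.002, 0.001]
ft_force: [-4.6, -3.2, 27.1]
width: 0.127
grasp_force: 23.8
```

Run:
```python
from h import *
p,d=shot('side');W=world('side',d)
m=(p[...,1]>p[...,0]*1.3)&(p[...,1]>p[...,2]*1.1)&(W[...,2]>.04)&(W[...,2]<.12)&(abs(W[...,0]-.57)<.08)&(abs(W[...,1]-.02)<.13)
w=W[m];c=w.mean(0);n=np.linalg.svd(w-c)[2][2];n*=np.sign(n[2]);print(m.sum(),c.round(4),n.round(4))
```

```text
1783 [0.5694 0.0123 0.0616] [-0.0032  0.0024  1.    ]
```

The lid is shut flat. Letting go and withdrawing.

Emit:
carry_out --series '[[[0,0,-2],[0,0,0],0],[[0,0,0],[0,0,0],0.4],[[0,0,0],[0,0,0],0.4],[[0,0,0],[0,0,0],0.4],[[0,0,0],[0,0,0],0.4],[[0,0,-15],[0,0,0],0.4],[[0,0,-30],[0,0,0],0.4],[[0,0,-45],[0,0,0],0.4],[[0,0,-45],[0,0,0],0.4],[[0,0,-45],[0,0,0],0.4],[[0,0,0],[0,0,0],0.4],[[0,0,0],[0,0,0],0.4]]'

```text
t: 51.65
ee_pos: [0.424, 0.0101, 0.2248]
orientation: [0.682, 0.731, 0.001, 0.0]
ft_force: [0.2, -0.2, -0.0]
width: 0.405
grasp_force: 0.0
```

Run:
```python
from h import *
p,d=shot('side','s9.png');W=world('side',d)
m=(p[...,1]>p[...,0]*1.3)&(p[...,1]>p[...,2]*1.1)&(W[...,2]>.04)&(W[...,2]<.12)&(abs(W[...,0]-.57)<.08)&(abs(W[...,1]-.02)<.13)
w=W[m];c=w.mean(0);n=np.linalg.svd(w-c)[2][2];n*=np.sign(n[2]);print(m.sum(),c.round(4),n.round(4));print(robot.read_state()['ft_force'])
```

```text
1778 [0.5693 0.0123 0.0618] [ 2.4e-03 -2.0e-04  1.0e+00]
[-0.29257887 -0.62407086 -0.32759518]
```

View pics/s9.png

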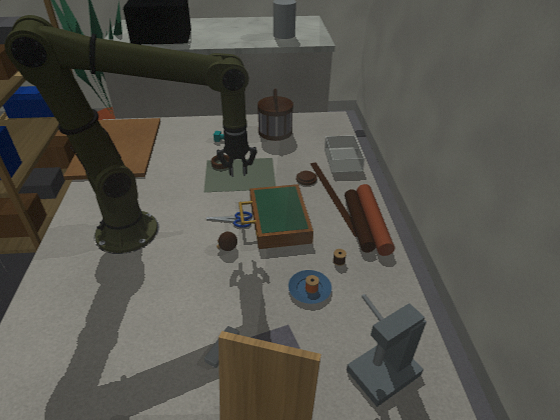

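The lid is shut flat at (280,212), the spool stands in the dish at (312,285), no mauls are left on the table, and the arm is clear. Handing in.

```bash
python3 -c "
from rig import robot
print(robot.sign_off())"
```

```text
the job is handed in; nothing more can be done
None
```

The job is done and handed in at about 52 s: the spool stands in the blue dish, all four mauls lie side by side in the case, the lid is fully shut and released, and the arm touches nothing.

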